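# Cure the varnish on a carved seal as the turntable coasts

## Robot

A 7-joint arm with a two-finger parallel gripper is mounted at the origin on the work surface. World frame = base frame: x ahead of the robot, y to its left, z up, the work surface at z = 0. Lengths are in mm, angles in degrees, forces in N, time in s.
With the tool pointing down it reaches from about 425 to 875 mm from the base axis. Payload 4.7 kg.
Tool frame: the origin (TCP) lies between the finger pads; the fingertips stand robot.tip_reach ahead of it and the grasp point (between the pads) lies 5 mm behind it (robot.tip_reach is the distance from the TCP to the fingertips, in mm); z points along the fingers, y is the line along which they close (so a half turn about z gives the same grasp; the last joint's range is limited). The gripper opens to 85 mm and grips with 20 to 120 N. Pads are 22 mm wide; open, the fingers measure 114 mm over their backs; the gripper's body (76 mm by 85 mm) begins 54 mm behind the grasp point. The pads swing forward as they close: fully open they stand 13 mm farther back than shut.
Start: joints at [-76.37, 18.392, -4.016, 83.108, 1.295, 78.541, -3.26], TCP at [144.285, 633.804, 220.049] pointing down, gripper open.
Joint ranges: [-163.93, 163.93], [-17.29, 119.83], [-79.2, 71.16], [3.27, 140.29], [-89.18, 269.18], [5.43, 117.66], [-154.24, 154.24]. Speed limits (degrees/s): [147.25, 147.25, 180, 180, 180, 180, 180].

## Interface

Orientations are given as a 3x3 rotation matrix whose columns are the frame's x, y, z axes.
In Python, from plant import robot, optics gives the robot as it stands.
- The arm moves only by the tool jog_arm, never from a script. Its argument "rows" is a list of rows, each an object of numbers: "hand": the opening, from -1 (shut) to 1 (fully open); "x", "y", "z": the shift along the tool's x, y, z each as a share of 0.03 m, from -1 to 1; "rx", "ry", "rz": the turn, a rotation vector about the tool's x, y, z each as a share of 4 degrees, from -1 to 1. A call has exactly 10 rows; each row shifts and turns the commanded pose from where the row before left it, along the tool's axes as they then stand; what a row does not reach is not made up. A row lasts 1/8 s, in which the tool goes at most 62.5 mm and 10.7 degrees, less where a joint would pass 70% of its speed; a pose out of reach is approached as far as the arm can. A call with a number of a shift or a turn outside -1 to 1 is refused whole. A call with a gripper value outside its range is refused whole. The fingers move at their own pace and stop on an object; the grip force is fixed at half the most. Time passes only in rows, so rows that do not move let the fingers close, or fill a call up. It gives the time, the measured TCP pose, the force, the opening and the grip force at its end, in the units of the state.
- robot.observe(): the state, without advancing time (a new reading comes with each control period).
- optics.grab_frame(name): name is "side" or "top"; returns a dict with "frame" (400x640x3 uint8, blue, green, red), "vfov" (degrees; the focal length in pixels is half the picture's height over the tangent of half this angle, whatever the lens; pixels are square), "cx", "cy" (the principal point, pixels), "cam_to_world" (4x4, takes a point from camera to world coordinates). Camera axes: x right, y up, looking along -z (the intrinsics and any distortion apply to the point x, -y, -z); pixel columns grow to the right and rows downward; lengths in mm; the calibration is good to about 2 mm. A picture is of the moment at which its call begins. There is no depth.
- robot.job_done(): hands the job in; it is judged then, once.
The state is a dict: "t": time; "joints": joint angles; "joint_vel": joint speeds; "joint_efforts": joint torques, N m; "position": TCP position; "eef_rot": TCP orientation; "force": force on the tool from outside, world axes, zero at the start; "ft_torque": the same for the moment, N m; "finger_gap": finger opening in mm; "grasp_force": force on a finger pad.
Only numpy, scipy, OpenCV 4.12 (cv2) and the standard library are available. Lean on these libraries where they do the work, as an engineer would, in place of code of your own. Each camera call takes 0.05 s, during which the arm holds its last target. There are 200 camera calls.

## Task

Cure the fresh varnish on the round carved seal with the hand lamp while its turntable coasts: set the turntable turning by its upright knob, either way round, at about one turn in 4 to 10 seconds (never faster than one in 3), let go, and take the lamp from its stand. Keep the lamp upright with its window within 2 cm of straight over the seal's centre and 1 to 6 cm above it, travelling round with it for 5 seconds without a break while nothing touches the turntable; then set the lamp back upright in its stand and release it, leaving the turntable to coast. Nothing may touch the wet seal, the lamp must not touch the turntable or be tipped or dropped, and everything else on the bench stays where it is.

Things in the scene. Friction and masses are not known exactly. Their poses are not given: they have to be found in the camera images.
- turntable_base: fixed foot of the turntable, a steel disc 170 mm across; origin under its centre on the bench, its z axis is the turntable's vertical axis of rotation. On the disc, at 90 degrees to seal and knob, sit two fixed carved blocks 25 mm tall (45 x 45 and 60 x 35 mm, centres 85 to 88 mm from the axis).
- turntable (a joint): angle of the turntable, rad, positive counter-clockwise from above, no stops. Aluminium disc 280 mm across, 15 mm thick, top face 45 mm above the bench. Nominal: 2.2 kg, inertia 0.02 kg m2, viscous drag 0.0007 N m s, dry friction 0.0003 N m; after a push it coasts down with a time constant of 15 to 30 s. Seal, knob and two square-edged blocks are fastened on it and turn with it.
- knob_top (a point): centre of the top of the dark wooden upright knob, a fixed cylinder 22 mm across, 110 mm from the axis; its top is 95 mm above the bench, 50 mm above the disc. It may be pushed or straddled with the fingers to turn the turntable. x axis radially outward.
- seal_top (a point): centre of the top face of the round carved wooden seal, 44 mm across and 30 mm tall, fixed on the disc with its centre 75 mm from the axis, straight across the axis from the knob; this face is 75 mm above the bench, z up. It is the only round block; freshly varnished, not to be touched.
- lamp: loose black hand lamp, 180 g nominal, an upright round rod 130 mm tall: lower head 38 mm across up to 28 mm height, tapering to a grip 30 mm across from 36 mm to 130 mm height. Origin at the centre of the window, its flat underside; z runs up along the lamp. At the start it stands window down in the stand.
- stand: fixed grey lamp stand: 80 x 80 mm foot 6 mm thick carrying a round collar 60 mm outside, 50 mm inside, its rim 28 mm above the bench. The lamp stands inside the collar on the foot's top, 6 mm above the bench, with 6 mm play all round. Origin under its centre on the bench.
- small_block: bystander: square carved block 50 x 50 x 30 mm; origin under its centre
- strip_block: bystander: narrow carved block 35 x 120 x 25 mm; origin under its centre
- tea_flask: bystander: amber glass flask with steel cap, 64 mm across, 150 mm tall; origin under its centre
- mallet: bystander: round wooden carving mallet standing on its head, 84 mm across, 205 mm tall with the handle up; origin under its centre
- brush: bystander: bench brush lying down; origin under its middle
- tape: bystander: purple tape dispenser, foot 50 x 130 mm, 92 mm tall; origin under its centre
Not all that is in view belongs to the job. Leave any turquoise or yellow look-alike of the lamp alone.

How it is judged:
By the outcome, as a careful person would: the job done as asked, in the order asked, and still so for the second after the job is handed in, with the robot touching nothing.
It also fails if it takes over 64 s, if anything falls off the work surface, if the arm or the gripper's body presses on something with over 40 N, if the wrist force passes 120 N, or if a joint passes its speed limit or range.

## Working session

There is one attempt and no reset: what is moved stays moved. The work goes in short steps, Python scripts to look and compute and a tool call to move; the robot and the scene stay as the last step left them, time stands still between calls to the robot, and variables do not carry over. Pictures are saved under pics/ and viewed, at most 10 in all, crops included, and the job is handed in when it is done.

Besides the shell and the picture viewer there is one more tool, called after "Call:" in YAML: its name, and indented under it one key for each argument. jog_arm: Moves the arm, as the interface text tells. Its arguments: {"type":"object","properties":{"rows":{"type":"array"}},"required":["rows"]}

```bash
ls; mkdir -p pics
python3 - <<'E'
from plant import robot, optics
import cv2
s=robot.observe(); print(s, robot.tip_reach)
for n in("side","top"):
    f=optics.grab_frame(n); cv2.imwrite(f"pics/{n}0.png",f["frame"]); print(n,{k:v for k,v in f.items() if k!="frame"})
E
```

```text
pics
{'t': 0.0, 'joints': array([-76.36969753,  18.43854498,  -4.01559609,  83.17544413,
         1.29416568,  78.53945795,  -3.26083867]), 'joint_vel': array([ 0.0480308 , -0.02326633,  0.06603724,  0.00088479,  0.05041221,
       -0.04293872, -0.06141018]), 'joint_efforts': array([ 9.86223022e-04, -4.93566728e+01, -3.81582258e-01, -3.14345241e+01,
        1.29083081e-02,  1.10601832e-02,  2.53224727e-06]), 'position': array([144.17535368, 633.23911843, 218.92459276]), 'eef_rot': array([[-9.75066224e-01,  2.21913826e-01, -3.36077730e-04],
       [ 2.21914064e-01,  9.75064451e-01, -1.86115957e-03],
       [-8.53195933e-05, -1.88933421e-03, -9.99998212e-01]]), 'force': array([0.38930814, 0.50982423, 0.03067128]), 'ft_torque': array([-0.02871089, -0.02028075,  0.02939983]), 'grasp_force': 0.0, 'finger_gap': 85.27183294181961} 14.0
side {'vfov': 46.50908432089722, 'cx': 321.71472102496216, 'cy': 191.2543569062568, 'cam_to_world': array([[ 9.61228407e-01,  1.73003146e-01, -2.14732068e-01,
         2.21748716e+02],
       [-2.74952881e-01,  6.60601541e-01, -6.98574632e-01,
        -1.01034542e+03],
       [ 2.09967261e-02,  7.30530982e-01,  6.82556681e-01,
         1.04388336e+03],
       [ 0.00000000e+00,  0.00000000e+00,  0.00000000e+00,
         1.00000000e+00]])}
top {'vfov': 45.52710431577137, 'cx': 317.50126096911845, 'cy': 198.5396436907088, 'cam_to_world': array([[ 1.47839986e-02,  9.97052010e-01, -7.52909203e-02,
         4.47712909e+02],
       [-9.99834405e-01,  1.55402899e-02,  9.46896096e-03,
        -9.39122544e+00],
       [ 1.06110893e-02,  7.51384635e-02,  9.97116651e-01,
         1.57766088e+03],
       [ 0.00000000e+00,  0.00000000e+00,  0.00000000e+00,
         1.00000000e+00]])}
```

View pics/top0.png

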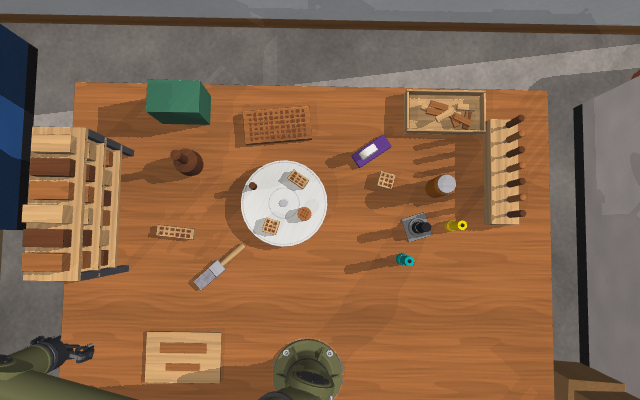

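View pics/side0.png

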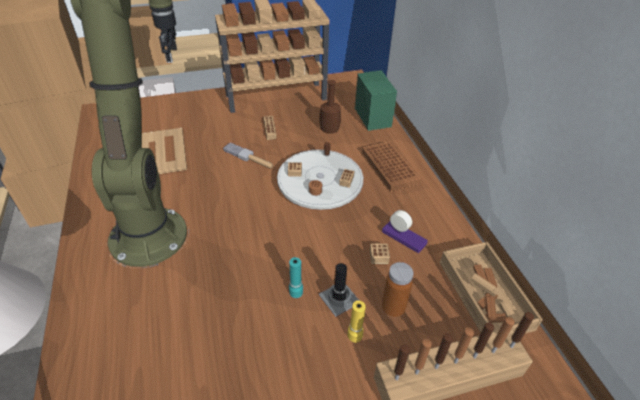

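Top view: the turntable is at (284,203), its dark knob at (252,186) and the round seal at (304,214). Candidates for the lamp are the black one in the grey stand (421,227), turquoise (404,260) and yellow (459,226). I choose the black one. In the side view it is at (340,283), with the knob at (327,148) and the seal at (316,187).

```bash
cat > h.py <<'E'
import numpy as np, cv2
from plant import robot, optics
def ray(f,u,v):
    fl=200/np.tan(np.radians(f["vfov"]/2)); M=f["cam_to_world"]
    d=np.array([(u-f["cx"])/fl,-(v-f["cy"])/fl,-1.]); return M[:3,3],M[:3,:3]@d
def onz(f,u,v,z):
    o,d=ray(f,u,v); return (o+d*(z-o[2])/d[2])
def proj(f,p):
    M=f["cam_to_world"]; fl=200/np.tan(np.radians(f["vfov"]/2))
    c=M[:3,:3].T@(np.asarray(p,float)-M[:3,3]); return f["cx"]+fl*c[0]/-c[2], f["cy"]-fl*c[1]/-c[2]
def blobs(mask,box,amin=10):
    m=np.zeros_like(mask); x0,y0,x1,y1=box; m[y0:y1,x0:x1]=mask[y0:y1,x0:x1]
    n,l,s,c=cv2.connectedComponentsWithStats(m)
    return [(s[i,4],c[i].round(1),s[i,:4]) for i in range(1,n) if s[i,4]>=amin],l
E
python3 - <<'E'
from h import *
t=optics.grab_frame("top"); im=t["frame"]; s=optics.grab_frame("side"); si=s["frame"]
hsv=cv2.cvtColor(im,cv2.COLOR_BGR2HSV)
w=((hsv[...,1]<60)&(hsv[...,2]>130)).astype(np.uint8)*255
w[:150]=0;w[255:]=0;w[:,:230]=0;w[:,340:]=0
c=max(cv2.findContours(w,0,1)[0],key=cv2.contourArea)
pts=np.array([onz(t,u,v,45)[:2] for u,v in cv2.convexHull(c)[:,0]])
A=np.c_[2*pts,np.ones(len(pts))]; q=np.linalg.lstsq(A,(pts**2).sum(1),rcond=None)[0]
print("disc",q[:2],"R",np.sqrt(q[2]+q[0]**2+q[1]**2))
hs=cv2.cvtColor(si,cv2.COLOR_BGR2HSV)
for n,f,h,box in(("top",t,hsv,(400,210,440,245)),("side",s,hs,(320,255,360,315))):
    print(n,"dark",blobs((h[...,2]<45).astype(np.uint8),box)[0]); print("grey",blobs(((h[...,1]<70)&(h[...,2]>60)).astype(np.uint8),box)[0])
print("knob",blobs((hsv[...,2]<90).astype(np.uint8),(242,175,262,198),4)[0])
print("seal",blobs(((hsv[...,1]>90)).astype(np.uint8),(292,203,316,226),20)[0])
C=np.hstack([cv2.resize(im[165:265,235:335],(400,400),interpolation=0),cv2.resize(im[190:270,385:465],(400,400),interpolation=0)])
cv2.imwrite("pics/crop1.png",C)
S=np.hstack([cv2.resize(si[130:230,270:370],(400,400),interpolation=0),cv2.resize(si[240:340,280:380],(400,400),interpolation=0)])
cv2.imwrite("pics/crop1.png",np.vstack([C[:,:],S])[:, :]) if 0 else cv2.imwrite("pics/crop2.png",S)
E
```

```text
disc [548.39943758  85.09307831] R 138.56298292559788
top dark [(np.int32(143), array([420.5, 227. ]), array([412, 222,  19,  11], dtype=int32))]
grey [(np.int32(403), array([414.7, 226.5]), array([402, 213,  30,  29], dtype=int32))]
side dark [(np.int32(236), array([340. , 277.3]), array([335, 264,  11,  27], dtype=int32)), (np.int32(77), array([338.6, 295.9]), array([332, 291,  14,   9], dtype=int32))]
grey [(np.int32(589), array([338.2, 299.8]), array([320, 284,  39,  31], dtype=int32))]
knob [(np.int32(15), array([254.1, 187.3]), array([251, 185,   6,   5], dtype=int32))]
seal [(np.int32(146), array([303.9, 213.3]), array([298, 207,  13,  14], dtype=int32))]
```

View pics/crop1.png

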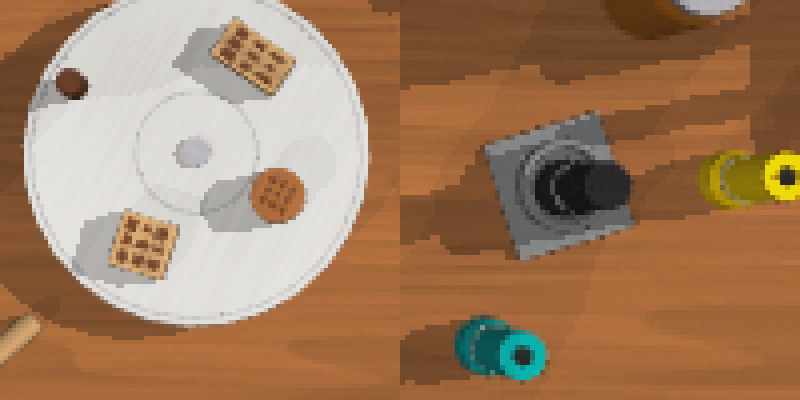

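View pics/crop2.png

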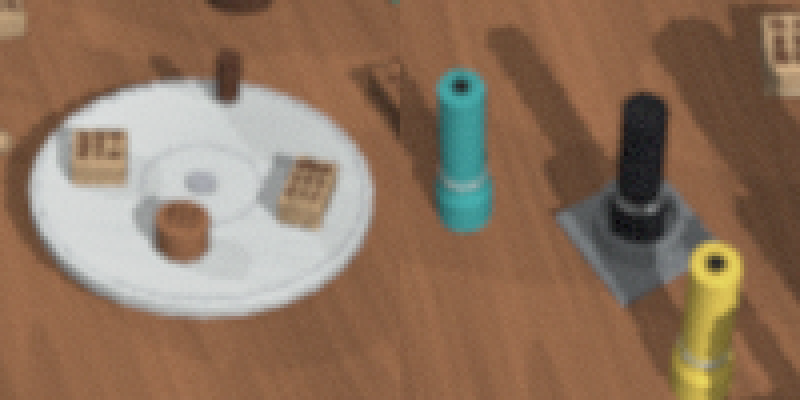

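The crops confirm the choice. The black lamp stands in the grey collar, with its top at top-pixel (426.4,227) and the stand foot centre at (416.9,227.2). Turquoise and yellow stand apart from it. The knob top is at (252,186) and the seal top at (304.5,214).

Run:
```python
from h import *
t=optics.grab_frame("top"); s=optics.grab_frame("side")
def tri(a,b):
    o1,d1=ray(t,*a);o2,d2=ray(s,*b); k=np.linalg.lstsq(np.c_[d1,-d2],o2-o1,rcond=None)[0]
    p,q=o1+k[0]*d1,o2+k[1]*d2; return ((p+q)/2).round(1),np.linalg.norm(p-q).round(1)
print("knob",onz(t,252.3,186,95), tri((252.3,186),(327.2,143.8)))
print("seal",onz(t,304.5,214,75), tri((304.5,214),(315.7,183)))
print("lampT",onz(t,426.4,227,136),tri((426.4,227),(341.,266)))
print("stand",onz(t,416.9,227.2,6), "side foot", onz(s,280+636/4-100,240+246/4,6))
print("teal top",onz(t,409.6,260.9,136),tri((409.6,260.9),(295.2,261.2)))
print("yellow top",onz(t,462.5,225.3,136),tri((462.5,225.3),(359,305)))
print("hub",onz(t,283,203,45),onz(s,270+200/4,130+182/4,45))
print("flask",onz(t,447,184,150),"mallet~",onz(t,190,160,80))
```

```text
knob [595.74216199 180.6125337   95.        ] (array([598.7, 179.7,  95.9]), np.float64(6.3))
seal [511.65580406  16.60877808  75.        ] (array([514.1,  15.8,  81.5]), np.float64(5.6))
lampT [ 475.31898507 -353.99421668  136.        ] (array([ 476.6, -353.3,  140.8]), np.float64(2.9))
stand [ 476.67969792 -353.64860292    6.        ] side foot [ 476.05378223 -364.56271891    6.        ]
teal top [ 372.67754672 -303.06008923  136.        ] (array([ 374. , -304. ,  132.9]), np.float64(3.1))
yellow top [ 482.10252596 -463.66470693  136.        ] (array([ 483.9, -464.8,  134.3]), np.float64(3.7))
hub [547.30827845  86.93383197  45.        ] [551.28623672  85.77462204  45.        ]
flask [ 605.63254605 -413.31446707  150.        ] mallet~ [676.69353782 381.26716652  80.        ]
```

Call:
jog_arm:
  rows:
    - {"hand":-1,"x":-0.5,"y":-0.28}
    - {"hand":-1,"x":-1,"y":-0.58}
    - {"hand":-1,"x":-1,"y":-0.58}
    - {"hand":-1,"x":-1,"y":-0.58}
    - {"hand":-1,"x":-1,"y":-0.58}
    - {"hand":-1,"x":-1,"y":-0.58}
    - {"hand":-1,"x":-1,"y":-0.58}
    - {"hand":-1,"x":-1,"y":-0.58}
    - {"hand":-1,"x":-1,"y":-0.58}
    - {"hand":-1,"x":-1,"y":-0.58}

```text
$.rows[0]: bad value
```

Call:
jog_arm:
  rows:
    - {"hand":-1,"x":-1,"y":-0.58}
    - {"hand":-1,"x":-1,"y":-0.58}
    - {"hand":-1,"x":-1,"y":-0.58}
    - {"hand":-1,"x":-1,"y":-0.58}
    - {"hand":-1,"x":-1,"y":-0.58}
    - {"hand":-1,"x":-1,"y":-0.58}
    - {"hand":-1,"x":-1,"y":-0.58}
    - {"hand":-1,"x":-1,"y":-0.58}
    - {"hand":-1,"x":-0.8,"y":-0.47}
    - {"hand":-1,"x":-0.4,"y":-0.24}

```text
$.rows[0]: bad value
```

Call:
jog_arm:
  rows:
    - {"hand":-1,"x":-0.5,"y":-0.28,"z":0,"rx":0,"ry":0,"rz":0}
    - {"hand":-1,"x":-1,"y":-0.58,"z":0,"rx":0,"ry":0,"rz":0}
    - {"hand":-1,"x":-1,"y":-0.58,"z":0,"rx":0,"ry":0,"rz":0}
    - {"hand":-1,"x":-1,"y":-0.58,"z":0,"rx":0,"ry":0,"rz":0}
    - {"hand":-1,"x":-1,"y":-0.58,"z":0,"rx":0,"ry":0,"rz":0}
    - {"hand":-1,"x":-1,"y":-0.58,"z":0,"rx":0,"ry":0,"rz":0}
    - {"hand":-1,"x":-1,"y":-0.58,"z":0,"rx":0,"ry":0,"rz":0}
    - {"hand":-1,"x":-1,"y":-0.58,"z":0,"rx":0,"ry":0,"rz":0}
    - {"hand":-1,"x":-1,"y":-0.58,"z":0,"rx":0,"ry":0,"rz":0}
    - {"hand":-1,"x":-1,"y":-0.58,"z":0,"rx":0,"ry":0,"rz":0}

```text
t: 1.55
position: [387.1, 407.5, 220.3]
eef_rot: [[-0.975, 0.223, 0.0], [0.223, 0.975, 0.0], [-0.0, 0.0, -1.0]]
force: [0.2, -0.7, 0.1]
finger_gap: -0.4
grasp_force: 0.0
```

Call:
jog_arm:
  rows:
    - {"hand":-1,"x":-1,"y":-0.6,"z":0,"rx":0,"ry":0,"rz":0}
    - {"hand":-1,"x":-1,"y":-0.6,"z":0,"rx":0,"ry":0,"rz":0}
    - {"hand":-1,"x":-1,"y":-0.6,"z":0,"rx":0,"ry":0,"rz":0}
    - {"hand":-1,"x":-1,"y":-0.6,"z":0,"rx":0,"ry":0,"rz":0}
    - {"hand":-1,"x":-1,"y":-0.6,"z":0,"rx":0,"ry":0,"rz":0}
    - {"hand":-1,"x":-1,"y":-0.6,"z":0,"rx":0,"ry":0,"rz":0}
    - {"hand":-1,"x":-1,"y":-0.6,"z":0,"rx":0,"ry":0,"rz":0}
    - {"hand":-1,"x":-1,"y":-0.6,"z":0,"rx":0,"ry":0,"rz":0}
    - {"hand":-1,"x":-1,"y":-0.6,"z":0,"rx":0,"ry":0,"rz":0}
    - {"hand":-1,"x":-0.9,"y":-0.4,"z":0,"rx":0,"ry":0,"rz":0}

```text
t: 2.8
position: [637.4, 170.8, 220.3]
eef_rot: [[-0.975, 0.224, 0.0], [0.224, 0.975, -0.001], [-0.0, -0.0, -1.0]]
force: [0.1, 0.4, -1.1]
finger_gap: 0.1
grasp_force: 0.0
```

Call:
jog_arm:
  rows:
    - {"hand":-1,"x":0,"y":0,"z":0.5,"rx":0,"ry":0,"rz":0}
    - {"hand":-1,"x":0,"y":0,"z":0.8,"rx":0,"ry":0,"rz":0}
    - {"hand":-1,"x":0,"y":0,"z":0.8,"rx":0,"ry":0,"rz":0}
    - {"hand":-1,"x":0,"y":0,"z":0.8,"rx":0,"ry":0,"rz":0}
    - {"hand":-1,"x":0,"y":0,"z":0.8,"rx":0,"ry":0,"rz":0}
    - {"hand":-1,"x":0,"y":0,"z":0.4,"rx":0,"ry":0,"rz":0}
    - {"hand":-1,"x":0,"y":0,"z":0.1,"rx":0,"ry":0,"rz":0}
    - {"hand":-1,"x":0,"y":0,"z":0,"rx":0,"ry":0,"rz":0}
    - {"hand":-1,"x":0,"y":0,"z":0,"rx":0,"ry":0,"rz":0}
    - {"hand":-1,"x":0,"y":0,"z":0,"rx":0,"ry":0,"rz":0}

```text
t: 4.05
position: [637.0, 174.3, 94.8]
eef_rot: [[-0.975, 0.222, 0.001], [0.222, 0.975, 0.001], [-0.001, 0.001, -1.0]]
force: [0.2, -0.0, -0.4]
finger_gap: 0.4
grasp_force: 0.0
```

Run:
```python
from h import *
s=optics.grab_frame("side"); st=robot.observe(); print(st["position"],st["t"])
cv2.imwrite("pics/c3.png",cv2.resize(s["frame"][100:230,250:400],(750,600)[:1]+(600,),interpolation=2))
```

```text
[636.89751568 174.20186547  94.67743118] 4.1
```

View pics/c3.png

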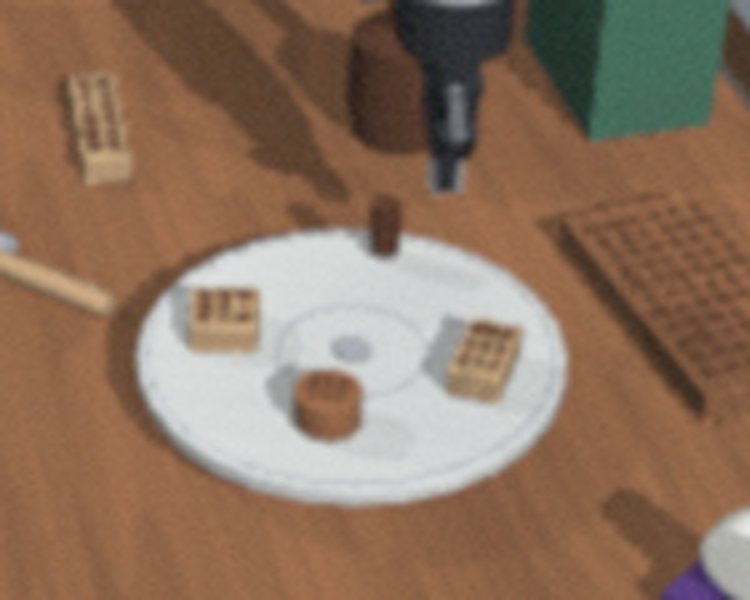

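The shut fingertips are at crop (447,190), behind the knob at (385,200), and clear of the disc and blocks. Next I work out the arc rows.

Run:
```python
from h import *
tx=np.array([-.975,.222]);ty=np.array([.222,.975]);R=110
ph=np.radians(63);w=np.r_[0.02,.04,np.linspace(.06,.1625,7),.1625,.1625]
for d in w:
    v=R*(np.array([np.cos(ph+d),np.sin(ph+d)])-[np.cos(ph),np.sin(ph)]);ph+=d
    print(round(v@tx/30,2),round(v@ty/30,2),round(np.degrees(ph)))
s=optics.grab_frame("side");print(proj(s,(637,174,81)))
```

```text
0.07 0.02 64
0.14 0.03 66
0.22 0.03 70
0.28 0.03 74
0.35 0.0 80
0.41 -0.04 86
0.46 -0.1 93
0.5 -0.19 102
0.52 -0.29 111
0.47 -0.37 120
0.4 -0.44 130
(np.float64(337.4758332802203), np.float64(146.65634480976996))
```

Call:
jog_arm:
  rows:
    - {"hand":-1,"x":0,"y":0,"z":0.2,"rx":0,"ry":0,"rz":0}
    - {"hand":-1,"x":0.1,"y":0,"z":0.1,"rx":0,"ry":0,"rz":0}
    - {"hand":-1,"x":0.1,"y":0,"z":0,"rx":0,"ry":0,"rz":0}
    - {"hand":-1,"x":0.1,"y":0,"z":0,"rx":0,"ry":0,"rz":0}
    - {"hand":-1,"x":0.05,"y":0,"z":0,"rx":0,"ry":0,"rz":0}
    - {"hand":-1,"x":0.05,"y":0,"z":0,"rx":0,"ry":0,"rz":0}
    - {"hand":-1,"x":0.05,"y":0,"z":0,"rx":0,"ry":0,"rz":0}
    - {"hand":-1,"x":0.05,"y":0,"z":0,"rx":0,"ry":0,"rz":0}
    - {"hand":-1,"x":0.05,"y":0,"z":0,"rx":0,"ry":0,"rz":0}
    - {"hand":-1,"x":0.05,"y":0,"z":0,"rx":0,"ry":0,"rz":0}

```text
t: 5.4
position: [618.9, 178.1, 85.0]
eef_rot: [[-0.975, 0.222, 0.0], [0.222, 0.975, 0.0], [-0.0, 0.0, -1.0]]
force: [0.3, -0.2, 0.7]
finger_gap: 0.0
grasp_force: 0.0
```

Call:
jog_arm:
  rows:
    - {"hand":-1,"x":0.07,"y":0.02,"z":0,"rx":0,"ry":0,"rz":0}
    - {"hand":-1,"x":0.14,"y":0.03,"z":0,"rx":0,"ry":0,"rz":0}
    - {"hand":-1,"x":0.22,"y":0.03,"z":0,"rx":0,"ry":0,"rz":0}
    - {"hand":-1,"x":0.28,"y":0.03,"z":0,"rx":0,"ry":0,"rz":0}
    - {"hand":-1,"x":0.35,"y":0,"z":0,"rx":0,"ry":0,"rz":0}
    - {"hand":-1,"x":0.41,"y":-0.04,"z":0,"rx":0,"ry":0,"rz":0}
    - {"hand":-1,"x":0.46,"y":-0.1,"z":0,"rx":0,"ry":0,"rz":0}
    - {"hand":-1,"x":0.5,"y":-0.19,"z":0,"rx":0,"ry":0,"rz":0}
    - {"hand":-1,"x":0.52,"y":-0.29,"z":0,"rx":0,"ry":0,"rz":0}
    - {"hand":-1,"x":0.47,"y":-0.37,"z":0,"rx":0,"ry":0,"rz":0}

```text
t: 6.65
position: [511.8, 175.1, 85.0]
eef_rot: [[-0.975, 0.221, -0.0], [0.221, 0.975, 0.0], [0.0, 0.0, -1.0]]
force: [0.2, 0.4, 0.2]
finger_gap: 0.2
grasp_force: 0.0
```

Call:
jog_arm:
  rows:
    - {"hand":-1,"x":0,"y":0,"z":0,"rx":0,"ry":0,"rz":0}
    - {"hand":-1,"x":0,"y":0,"z":-0.3,"rx":0,"ry":0,"rz":0}
    - {"hand":-1,"x":0,"y":0,"z":-1,"rx":0,"ry":0,"rz":0}
    - {"hand":-1,"x":0,"y":0,"z":-1,"rx":0,"ry":0,"rz":0}
    - {"hand":1,"x":0,"y":-0.8,"z":-1,"rx":0,"ry":0,"rz":0}
    - {"hand":1,"x":0,"y":-1,"z":-1,"rx":0,"ry":0,"rz":0}
    - {"hand":1,"x":0,"y":-1,"z":0,"rx":0,"ry":0,"rz":0}
    - {"hand":1,"x":0,"y":-1,"z":0,"rx":0,"ry":0,"rz":0}
    - {"hand":1,"x":0,"y":-1,"z":0,"rx":0,"ry":0,"rz":0}
    - {"hand":1,"x":0,"y":-1,"z":0,"rx":0,"ry":0,"rz":0}

```text
t: 7.9
position: [475.1, 4.5, 215.0]
eef_rot: [[-0.975, 0.222, 0.002], [0.222, 0.975, 0.0], [-0.002, 0.001, -1.0]]
force: [0.2, -0.2, 0.5]
finger_gap: 85.3
grasp_force: 0.0
```

```bash
cat > obs.py <<'E'
from h import *
C=np.array([549,85.5])
def look(n):
    t0=robot.observe()["t"]; f=optics.grab_frame(n); return t0,f
def cands(f,zs=75):
    h=cv2.cvtColor(f["frame"],cv2.COLOR_BGR2HSV); H,S,V=h[...,0],h[...,1],h[...,2]
    out=[]
    for name,m,z in(("brown",(S>90)&(V>40),75 if 0 else 60),("dark",(V<75)&(S>60),85)):
        m=m.astype(np.uint8)
        n,l,s,c=cv2.connectedComponentsWithStats(m)
        for i in range(1,n):
            if 8<s[i,4]<400:
                p=onz(f,*c[i],z)[:2]-C; r=np.hypot(*p)
                if 55<r<130: out.append((name,int(s[i,4]),round(r),round(np.degrees(np.arctan2(p[1],p[0]))%360,1)))
    return out
E
python3 - <<'E'
from obs import *
for n in("top","side","top","side"):
    t,f=look(n); print(n,round(t,3)); [print("  ",c) for c in cands(f)]
    if n=="top": cv2.imwrite("pics/k1.png",f["frame"][120:280,220:440].repeat(3,0).repeat(3,1))
st=robot.observe();print(st["position"],st["t"])
E
```

```text
top 7.9
   ('brown', 201, 88, np.float64(329.1))
   ('brown', 44, 112, np.float64(62.4))
   ('brown', 192, 86, np.float64(152.8))
   ('dark', 47, 121, np.float64(245.5))
   ('dark', 12, 70, np.float64(208.5))
side 7.95
   ('brown', 75, 86, np.float64(147.1))
   ('brown', 89, 90, np.float64(335.5))
   ('brown', 145, 73, np.float64(243.5))
top 8.0
   ('brown', 201, 88, np.float64(329.1))
   ('brown', 44, 112, np.float64(62.4))
   ('brown', 191, 86, np.float64(152.8))
   ('dark', 39, 127, np.float64(244.7))
   ('dark', 16, 61, np.float64(216.5))
side 8.05
   ('brown', 76, 86, np.float64(147.3))
   ('brown', 91, 90, np.float64(335.3))
   ('brown', 145, 73, np.float64(243.5))
[475.18980659   5.51428719 214.84162791] 8.1
```

View pics/k1.png

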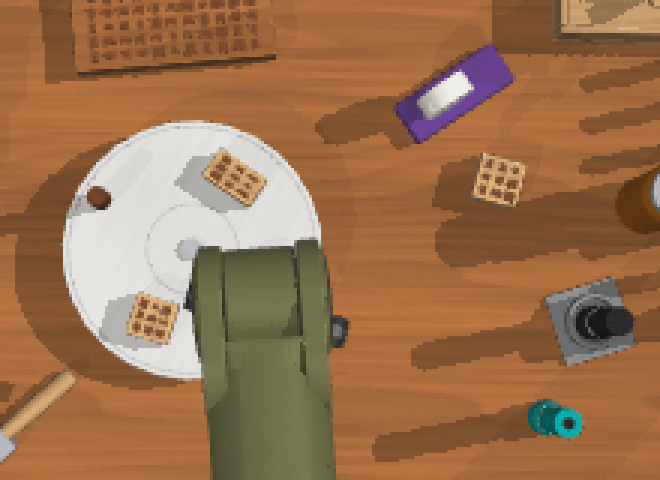

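The turntable has not moved: the knob is still at about 62° at crop (98,197), so the fingers passed over it. I'll go back and lower the fingertips further.

Call:
jog_arm:
  rows:
    - {"hand":-1,"x":-0.6,"y":0.95,"z":0,"rx":0,"ry":0,"rz":0}
    - {"hand":-1,"x":-0.6,"y":0.95,"z":0,"rx":0,"ry":0,"rz":0}
    - {"hand":-1,"x":-0.6,"y":0.95,"z":0,"rx":0,"ry":0,"rz":0}
    - {"hand":-1,"x":-0.6,"y":0.95,"z":0,"rx":0,"ry":0,"rz":0}
    - {"hand":-1,"x":-0.6,"y":0.95,"z":0,"rx":0,"ry":0,"rz":0}
    - {"hand":-1,"x":-0.6,"y":0.95,"z":0,"rx":0,"ry":0,"rz":0}
    - {"hand":-1,"x":-0.5,"y":0.98,"z":0,"rx":0,"ry":0,"rz":0}
    - {"hand":-1,"x":0,"y":0,"z":0.8,"rx":0,"ry":0,"rz":0}
    - {"hand":-1,"x":0,"y":0,"z":1,"rx":0,"ry":0,"rz":0}
    - {"hand":-1,"x":0,"y":0,"z":1,"rx":0,"ry":0,"rz":0}

```text
t: 9.35
position: [638.9, 176.0, 128.8]
eef_rot: [[-0.976, 0.219, -0.0], [0.219, 0.976, 0.001], [0.0, 0.001, -1.0]]
force: [0.2, 0.3, 0.5]
finger_gap: 0.1
grasp_force: 0.0
```

Call:
jog_arm:
  rows:
    - {"hand":-1,"x":0,"y":0,"z":0.8,"rx":0,"ry":0,"rz":0}
    - {"hand":-1,"x":0,"y":0,"z":0.5,"rx":0,"ry":0,"rz":0}
    - {"hand":-1,"x":0,"y":0,"z":0.3,"rx":0,"ry":0,"rz":0}
    - {"hand":-1,"x":0,"y":0,"z":0.2,"rx":0,"ry":0,"rz":0}
    - {"hand":-1,"x":0,"y":0,"z":0.15,"rx":0,"ry":0,"rz":0}
    - {"hand":-1,"x":0,"y":0,"z":0.1,"rx":0,"ry":0,"rz":0}
    - {"hand":-1,"x":0,"y":0,"z":0,"rx":0,"ry":0,"rz":0}
    - {"hand":-1,"x":0,"y":0,"z":0,"rx":0,"ry":0,"rz":0}
    - {"hand":-1,"x":0,"y":0,"z":0,"rx":0,"ry":0,"rz":0}
    - {"hand":-1,"x":0,"y":0,"z":0,"rx":0,"ry":0,"rz":0}

```text
t: 10.6
position: [639.0, 173.6, 68.7]
eef_rot: [[-0.975, 0.222, 0.0], [0.222, 0.975, 0.0], [-0.0, 0.0, -1.0]]
force: [0.3, 0.4, 0.4]
finger_gap: 0.1
grasp_force: 0.0
```

Run:
```python
from obs import *
t,s=look("side"); st=robot.observe(); p=st["position"]; print(t,p,st["force"])
cv2.imwrite("pics/c4.png",cv2.resize(s["frame"][110:190,290:390],(800,600)[:1]+(600,) if 0 else (750,600),interpolation=2))
for z in(45,p[2]-14,p[2],p[2]+14):
    u,v=proj(s,(p[0],p[1],z)); print(round(z),(u-290)*7.5,(v-110)*7.5)
print("knobtop",[(a-o)*7.5 for a,o in zip(proj(s,(598.5,182,95)),(290,110))])
```

```text
10.6 [638.98505161 173.57533859  68.70099156] [0.3156856  0.37771104 0.63090182]
45 357.01310196415847 337.3845326570549
55 357.9553920682167 320.712772081761
69 359.32916281533807 296.40690610406523
83 360.7196276114804 271.80567547475437
knobtop [np.float64(270.0092912938928), np.float64(252.51507817562236)]
```

View pics/c4.png

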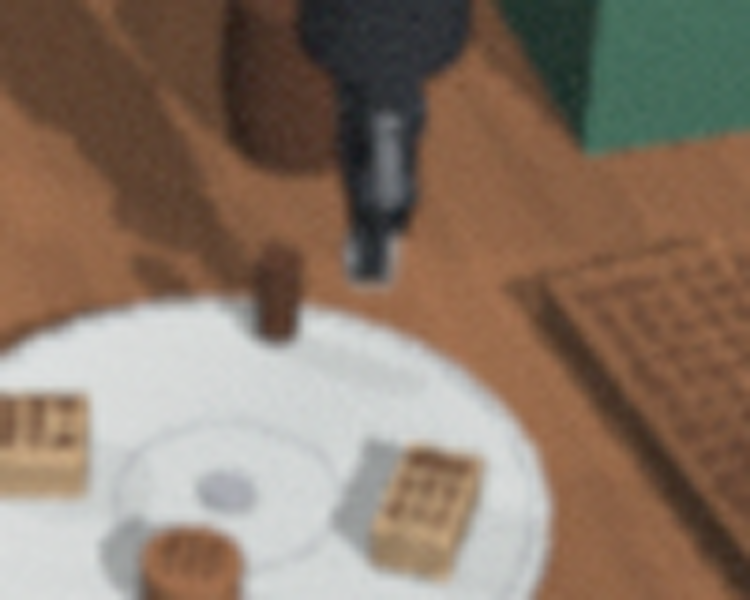

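The tip shows at crop (370,285), about 10–20 mm higher in the image than the model predicts (358,321). The knob top at (278,250) fits. I'll go a little lower, nudge slowly and see whether the disc turns.

Call:
jog_arm:
  rows:
    - {"hand":-1,"x":0,"y":0,"z":0.2,"rx":0,"ry":0,"rz":0}
    - {"hand":-1,"x":0.12,"y":0,"z":0,"rx":0,"ry":0,"rz":0}
    - {"hand":-1,"x":0.12,"y":0,"z":0,"rx":0,"ry":0,"rz":0}
    - {"hand":-1,"x":0.12,"y":0,"z":0,"rx":0,"ry":0,"rz":0}
    - {"hand":-1,"x":0.12,"y":0,"z":0,"rx":0,"ry":0,"rz":0}
    - {"hand":-1,"x":0.12,"y":0,"z":0,"rx":0,"ry":0,"rz":0}
    - {"hand":-1,"x":0.12,"y":0,"z":0,"rx":0,"ry":0,"rz":0}
    - {"hand":-1,"x":0.12,"y":0,"z":0,"rx":0,"ry":0,"rz":0}
    - {"hand":-1,"x":0.1,"y":0,"z":0,"rx":0,"ry":0,"rz":0}
    - {"hand":-1,"x":0,"y":0,"z":0,"rx":0,"ry":0,"rz":0}

```text
t: 11.9
position: [611.1, 180.0, 62.5]
eef_rot: [[-0.975, 0.222, -0.0], [0.222, 0.975, 0.0], [0.0, 0.0, -1.0]]
force: [0.0, 0.2, -0.3]
finger_gap: 0.2
grasp_force: 0.0
```

Run:
```python
from obs import *
st=robot.observe(); print(st["position"],st["force"])
t,s=look("side"); print(t,cands(s))
t2,s2=look("top"); print(t2,cands(s2))
a=cv2.resize(s["frame"][110:190,290:390],(400,320),interpolation=2);b=cv2.resize(s2["frame"][140:220,220:320],(400,320),interpolation=2)
cv2.imwrite("pics/c5.png",np.hstack([a,b]))
```

```text
[611.14694721 180.01235911  62.54643335] [ 0.02105016  0.17767626 -0.25641398]
11.9 [('brown', 82, 86, np.float64(155.6)), ('brown', 82, 90, np.float64(343.1)), ('brown', 148, 74, np.float64(251.9))]
11.95 [('brown', 197, 88, np.float64(337.9)), ('brown', 143, 75, np.float64(251.4)), ('brown', 193, 86, np.float64(161.7))]
```

View pics/c5.png

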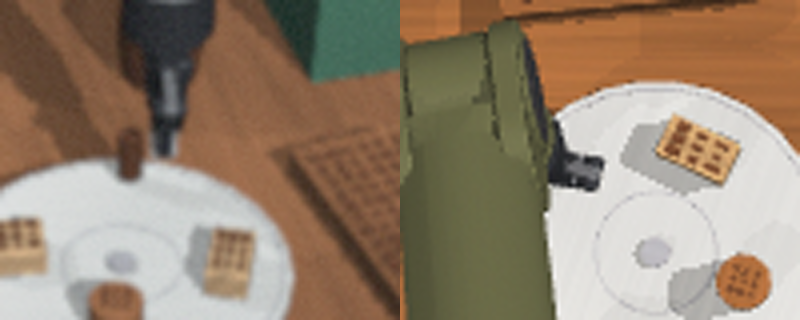

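The disc turned about 8.5°: the seal is now at 251° and the knob at about 71.5°. The fingers reach the knob at this depth, so now the real push.

Call:
jog_arm:
  rows:
    - {"hand":-1,"x":0.15,"y":0.08,"z":0,"rx":0,"ry":0,"rz":0}
    - {"hand":-1,"x":0.11,"y":0.02,"z":0,"rx":0,"ry":0,"rz":0}
    - {"hand":-1,"x":0.2,"y":0.01,"z":0,"rx":0,"ry":0,"rz":0}
    - {"hand":-1,"x":0.29,"y":0,"z":0,"rx":0,"ry":0,"rz":0}
    - {"hand":-1,"x":0.38,"y":-0.04,"z":0,"rx":0,"ry":0,"rz":0}
    - {"hand":-1,"x":0.46,"y":-0.11,"z":0,"rx":0,"ry":0,"rz":0}
    - {"hand":-1,"x":0.51,"y":-0.2,"z":0,"rx":0,"ry":0,"rz":0}
    - {"hand":-1,"x":0.52,"y":-0.3,"z":0,"rx":0,"ry":0,"rz":0}
    - {"hand":-1,"x":0.47,"y":-0.38,"z":0,"rx":0,"ry":0,"rz":0}
    - {"hand":-1,"x":0.4,"y":-0.46,"z":0,"rx":0,"ry":0,"rz":0}

```text
t: 13.25
position: [498.4, 162.7, 62.5]
eef_rot: [[-0.975, 0.221, -0.001], [0.221, 0.975, 0.0], [0.001, 0.0, -1.0]]
force: [0.6, 0.1, -0.7]
finger_gap: -0.2
grasp_force: 0.0
```

Call:
jog_arm:
  rows:
    - {"hand":-1,"x":0,"y":0,"z":0,"rx":0,"ry":0,"rz":0}
    - {"hand":-1,"x":-0.2,"y":0,"z":-0.7,"rx":0,"ry":0,"rz":0}
    - {"hand":-1,"x":0,"y":0,"z":-1,"rx":0,"ry":0,"rz":0}
    - {"hand":-1,"x":0,"y":0,"z":-1,"rx":0,"ry":0,"rz":0}
    - {"hand":1,"x":0,"y":-0.8,"z":-1,"rx":0,"ry":0,"rz":0}
    - {"hand":1,"x":0,"y":-1,"z":-1,"rx":0,"ry":0,"rz":0}
    - {"hand":1,"x":0,"y":-1,"z":0,"rx":0,"ry":0,"rz":0}
    - {"hand":1,"x":0,"y":-1,"z":0,"rx":0,"ry":0,"rz":0}
    - {"hand":1,"x":0,"y":-1,"z":0,"rx":0,"ry":0,"rz":0}
    - {"hand":1,"x":0,"y":-1,"z":0,"rx":0,"ry":0,"rz":0}

```text
t: 14.5
position: [467.6, -8.8, 203.8]
eef_rot: [[-0.975, 0.222, 0.001], [0.222, 0.975, 0.0], [-0.001, 0.001, -1.0]]
force: [1.2, -0.1, -0.1]
finger_gap: 85.5
grasp_force: 0.0
```

Run:
```python
from obs import *
for n in("top","side","top","side"):
    t,f=look(n); print(n,round(t,3)); [print("  ",c) for c in cands(f)]
st=robot.observe();print(st["position"],st["t"])
t,f=look("top");print(proj(f,(611,180,50)),proj(f,(611,180,75)),t)
```

```text
top 14.5
   ('brown', 188, 85, np.float64(317.1))
   ('brown', 153, 75, np.float64(47.3))
   ('brown', 200, 88, np.float64(134.4))
   ('dark', 9, 64, np.float64(233.7))
   ('dark', 15, 102, np.float64(213.3))
side 14.55
   ('brown', 123, 77, np.float64(49.9))
   ('brown', 56, 93, np.float64(136.7))
   ('brown', 85, 85, np.float64(326.0))
   ('brown', 55, 97, np.float64(229.0))
top 14.6
   ('brown', 189, 85, np.float64(324.7))
   ('brown', 154, 75, np.float64(54.8))
   ('brown', 200, 88, np.float64(141.8))
   ('dark', 16, 92, np.float64(219.7))
side 14.65
   ('brown', 124, 77, np.float64(57.4))
   ('brown', 69, 91, np.float64(141.5))
   ('brown', 95, 88, np.float64(331.3))
   ('brown', 47, 95, np.float64(237.2))
[467.73440119  -7.97171862 203.83526314] 14.7
(np.float64(254.36858358821706), np.float64(182.70245429567657)) (np.float64(253.40934486681942), np.float64(181.84740787259952)) 14.7
```

It is turning CCW at 75°/s, one turn in 4.8 s. Now to the lamp.

Call:
jog_arm:
  rows:
    - {"hand":1,"x":-0.25,"y":-1,"z":0,"rx":0,"ry":0,"rz":0}
    - {"hand":1,"x":-0.25,"y":-1,"z":0,"rx":0,"ry":0,"rz":0}
    - {"hand":1,"x":-0.25,"y":-1,"z":0,"rx":0,"ry":0,"rz":0}
    - {"hand":1,"x":-0.25,"y":-1,"z":0,"rx":0,"ry":0,"rz":0}
    - {"hand":1,"x":-0.25,"y":-1,"z":0,"rx":0,"ry":0,"rz":0}
    - {"hand":1,"x":-0.25,"y":-1,"z":0,"rx":0,"ry":0,"rz":0}
    - {"hand":1,"x":-0.25,"y":-1,"z":0,"rx":0,"ry":0,"rz":0}
    - {"hand":1,"x":-0.25,"y":-1,"z":0,"rx":0,"ry":0,"rz":0}
    - {"hand":1,"x":-0.25,"y":-1,"z":0,"rx":0,"ry":0,"rz":0}
    - {"hand":1,"x":-0.25,"y":-1,"z":0,"rx":0,"ry":0,"rz":0}

```text
t: 16.0
position: [475.5, -316.8, 203.2]
eef_rot: [[-0.976, 0.219, 0.0], [0.219, 0.976, 0.0], [-0.0, 0.0, -1.0]]
force: [0.2, -0.2, 0.1]
finger_gap: 85.0
grasp_force: 0.0
```

Call:
jog_arm:
  rows:
    - {"hand":1,"x":-0.3,"y":-0.9,"z":0,"rx":0,"ry":0,"rz":0}
    - {"hand":1,"x":0,"y":-0.3,"z":0,"rx":0,"ry":0,"rz":0}
    - {"hand":1,"x":0,"y":0,"z":0.3,"rx":0,"ry":0,"rz":0}
    - {"hand":1,"x":0,"y":0,"z":0.6,"rx":0,"ry":0,"rz":0}
    - {"hand":1,"x":0,"y":0,"z":0.6,"rx":0,"ry":0,"rz":0}
    - {"hand":1,"x":0,"y":0,"z":0.6,"rx":0,"ry":0,"rz":0}
    - {"hand":1,"x":0,"y":0,"z":0.6,"rx":0,"ry":0,"rz":0}
    - {"hand":1,"x":0,"y":0,"z":0.5,"rx":0,"ry":0,"rz":0}
    - {"hand":1,"x":0,"y":0,"z":0.3,"rx":0,"ry":0,"rz":0}
    - {"hand":1,"x":0,"y":0,"z":0.2,"rx":0,"ry":0,"rz":0}

```text
t: 17.25
position: [474.7, -354.7, 92.1]
eef_rot: [[-0.975, 0.222, -0.0], [0.222, 0.975, -0.0], [-0.0, -0.0, -1.0]]
force: [0.1, -0.1, 1.1]
finger_gap: 85.4
grasp_force: 0.0
```

Run:
```python
from obs import *
st=robot.observe(); print(st["t"],st["position"],st["force"],st["joints"].round(1))
t,f=look("top"); print(t,cands(f)); t2,s=look("side"); print(t2,cands(s))
cv2.imwrite("pics/c6.png",np.hstack([cv2.resize(s["frame"][210:330,270:390],(400,400),interpolation=2),cv2.resize(f["frame"][170:270,370:470],(400,400),interpolation=2)]))
```

```text
17.25 [ 474.70390758 -354.70584715   92.06425209] [ 0.11976925 -0.07993131  1.05058712] [ -4.7  21.9  47.4 101.7 -17.7  64.2 125.6]
17.25 [('brown', 197, 88, np.float64(324.6)), ('brown', 39, 112, np.float64(58.0)), ('brown', 142, 75, np.float64(238.0)), ('brown', 191, 85, np.float64(148.5))]
17.3 [('brown', 87, 85, np.float64(145.5)), ('brown', 148, 74, np.float64(242.4))]
```

View pics/c6.png

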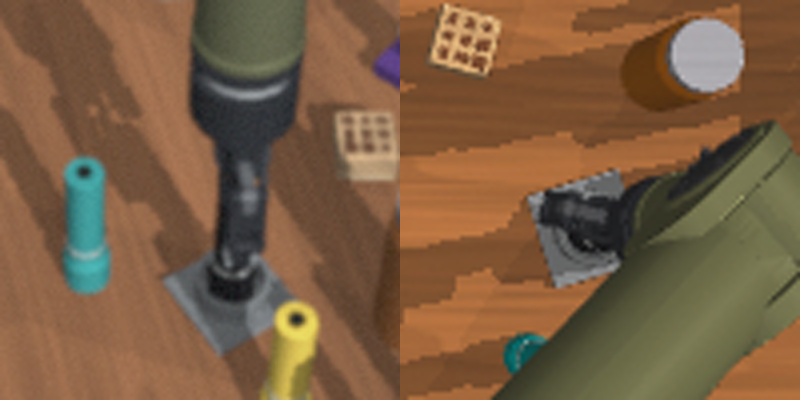

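Lamp is centred between the open fingers: crop (235,250) in the side view, and the grasp is over the stand in the top view. Closing now.

Call:
jog_arm:
  rows:
    - {"hand":1,"x":0,"y":0,"z":0.2,"rx":0,"ry":0,"rz":0}
    - {"hand":-1,"x":0,"y":0,"z":0,"rx":0,"ry":0,"rz":0}
    - {"hand":-1,"x":0,"y":0,"z":0,"rx":0,"ry":0,"rz":0}
    - {"hand":-1,"x":0,"y":0,"z":0,"rx":0,"ry":0,"rz":0}
    - {"hand":-1,"x":0,"y":0,"z":0,"rx":0,"ry":0,"rz":0}
    - {"hand":-1,"x":0,"y":0,"z":0,"rx":0,"ry":0,"rz":0}
    - {"hand":-1,"x":0,"y":0,"z":0,"rx":0,"ry":0,"rz":0}
    - {"hand":-1,"x":0,"y":0,"z":0,"rx":0,"ry":0,"rz":0}
    - {"hand":-1,"x":0,"y":0,"z":0,"rx":0,"ry":0,"rz":0}
    - {"hand":-1,"x":0,"y":0,"z":0,"rx":0,"ry":0,"rz":0}

```text
t: 18.6
position: [475.2, -354.2, 86.9]
eef_rot: [[-0.975, 0.222, 0.001], [0.222, 0.975, 0.001], [-0.001, 0.001, -1.0]]
force: [-0.5, 2.4, 5.8]
finger_gap: 28.7
grasp_force: 59.5
```

Call:
jog_arm:
  rows:
    - {"hand":-1,"x":0,"y":0,"z":-0.2,"rx":0,"ry":0,"rz":0}
    - {"hand":-1,"x":0,"y":0,"z":-0.6,"rx":0,"ry":0,"rz":0}
    - {"hand":-1,"x":0,"y":0,"z":-0.9,"rx":0,"ry":0,"rz":0}
    - {"hand":-1,"x":0,"y":0,"z":-0.9,"rx":0,"ry":0,"rz":0}
    - {"hand":-1,"x":0,"y":0,"z":-0.7,"rx":0,"ry":0,"rz":0}
    - {"hand":-1,"x":0,"y":0.3,"z":-0.4,"rx":0,"ry":0,"rz":0}
    - {"hand":-1,"x":0,"y":0.6,"z":0,"rx":0,"ry":0,"rz":0}
    - {"hand":-1,"x":0,"y":0.8,"z":0,"rx":0,"ry":0,"rz":0}
    - {"hand":-1,"x":0,"y":0.8,"z":0,"rx":0,"ry":0,"rz":0}
    - {"hand":-1,"x":0,"y":0.8,"z":0,"rx":0,"ry":0,"rz":0}

```text
t: 19.85
position: [496.5, -256.7, 197.4]
eef_rot: [[-0.975, 0.222, -0.0], [0.222, 0.975, 0.0], [0.001, 0.0, -1.0]]
force: [-0.4, 0.5, -2.0]
finger_gap: 28.7
grasp_force: 59.4
```

Run:
```python
from obs import *
for n in("top","side","top"):
    t,f=look(n); print(n,round(t,3)); [print("  ",c) for c in cands(f)]
h=cv2.cvtColor(look("side")[1]["frame"],cv2.COLOR_BGR2HSV)
st=robot.observe(); print(st["t"],st["position"],st["force"],st["finger_gap"])
f=look("side")[1]; p=st["position"]
print("window proj",proj(f,(p[0],p[1],116)))
u,v=map(int,proj(f,(p[0],p[1],116))); cv2.imwrite("pics/c7.png",cv2.resize(f["frame"][max(0,v-75):v+45,u-60:u+60],(500,500),interpolation=2)); print(u-60,v-75)
```

```text
top 19.85
   ('brown', 152, 75, np.float64(34.4))
   ('brown', 180, 85, np.float64(304.3))
   ('brown', 204, 88, np.float64(121.5))
   ('brown', 30, 111, np.float64(214.4))
side 19.9
   ('brown', 80, 93, np.float64(119.3))
   ('brown', 40, 97, np.float64(212.6))
   ('dark', 42, 120, np.float64(221.8))
top 19.95
   ('brown', 154, 75, np.float64(40.4))
   ('brown', 189, 85, np.float64(310.0))
   ('brown', 202, 88, np.float64(127.4))
   ('brown', 33, 110, np.float64(220.5))
20.05 [ 496.58709664 -257.69305568  197.52955443] [-0.86541964 -1.09680886 -2.08177552] 28.57139558777515
window proj (np.float64(336.1401169347363), np.float64(242.1063206928937))
276 167
```

View pics/c7.png

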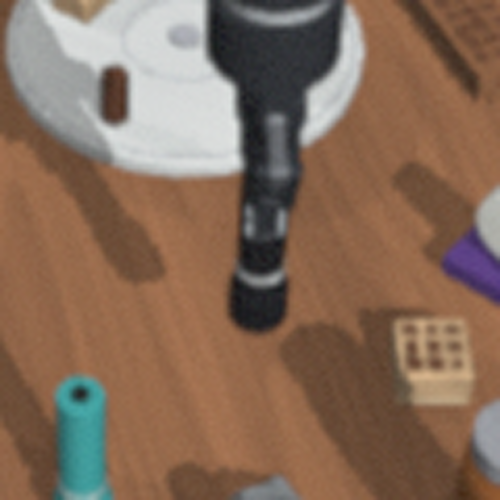

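The lamp hangs upright, its window at crop (258,320), which projects to z≈116 as planned. The knob and small block are clear. Next: fit the coast and plan the rendezvous.

```bash
cat > plan.py <<'E'
import sys
from obs import *
from scipy.optimize import least_squares
D=np.array(eval(open("ang.txt").read()))   # (t, unwrapped seal deg)
fit=least_squares(lambda q:q[0]+q[1]*q[2]*(1-np.exp(-(D[:,0]-14.5)/q[2]))-D[:,1],[47,75,20],loss="soft_l1").x
th=lambda t:fit[0]+fit[1]*fit[2]*(1-np.exp(-(t-14.5)/fit[2]))
seal=lambda t:C+75*np.array([np.cos(np.radians(th(t))),np.sin(np.radians(th(t)))])
def plan(k0,N,n,t0,p0,R,d0=None):
    S=np.clip(np.r_[np.arange(1,n+1)],0,None); v=np.ones(N); v[[0,-1]]=.25;v[[1,-2]]=.5;v[[2,-3]]=.75
    s=np.r_[np.cumsum(v)/v.sum(),np.ones(200)]
    p=p0[:2]; off=p-seal(t0)
    for k in range(n):
        q=seal(t0+.125*(k+1))+off*(1-s[k]); w=R.T@np.r_[q-p,0]
        print(k+1,(w[:2]/30).round(2)); p=q
E
cat > ang.txt <<'E'
[(14.5,47.3),(14.6,54.8),(17.25,238),(19.85,394.4),(19.95,400.4)]
E
python3 - <<'E'
from plan import *
st=robot.observe(); t=st["t"]; print(t,st["position"],fit,th(t),"res",th(D[:,0])-D[:,1])
plan(0,20,30,t,st["position"],st["eef_rot"])
E
```

```text
20.1 [ 496.25305943 -258.61633733  197.58596005] [47.33734898 74.45561009 19.03890128] 408.56363797849235 res [ 0.03734898 -0.03660937 -0.01010931  0.20153376 -0.19161461]
1 [0.27 0.33]
2 [0.27 0.5 ]
3 [0.28 0.67]
4 [0.27 0.83]
5 [0.27 0.8 ]
6 [0.27 0.77]
7 [0.26 0.73]
8 [0.25 0.7 ]
9 [0.23 0.67]
10 [0.21 0.65]
11 [0.19 0.62]
12 [0.17 0.6 ]
13 [0.14 0.58]
14 [0.11 0.57]
15 [0.08 0.56]
16 [0.06 0.55]
17 [0.03 0.54]
18 [0.   0.34]
19 [-0.02  0.14]
20 [-0.04 -0.06]
21 [-0.07 -0.26]
22 [-0.09 -0.25]
23 [-0.12 -0.23]
24 [-0.14 -0.22]
25 [-0.16 -0.2 ]
26 [-0.18 -0.18]
27 [-0.19 -0.16]
28 [-0.21 -0.14]
29 [-0.22 -0.12]
30 [-0.23 -0.1 ]
```

Call:
jog_arm:
  rows:
    - {"hand":-1,"x":0.27,"y":0.33,"z":0,"rx":0,"ry":0,"rz":0}
    - {"hand":-1,"x":0.27,"y":0.5,"z":0,"rx":0,"ry":0,"rz":0}
    - {"hand":-1,"x":0.28,"y":0.67,"z":0,"rx":0,"ry":0,"rz":0}
    - {"hand":-1,"x":0.27,"y":0.83,"z":0,"rx":0,"ry":0,"rz":0}
    - {"hand":-1,"x":0.27,"y":0.8,"z":0,"rx":0,"ry":0,"rz":0}
    - {"hand":-1,"x":0.27,"y":0.77,"z":0,"rx":0,"ry":0,"rz":0}
    - {"hand":-1,"x":0.26,"y":0.73,"z":0,"rx":0,"ry":0,"rz":0}
    - {"hand":-1,"x":0.25,"y":0.7,"z":0,"rx":0,"ry":0,"rz":0}
    - {"hand":-1,"x":0.23,"y":0.67,"z":0,"rx":0,"ry":0,"rz":0}
    - {"hand":-1,"x":0.21,"y":0.65,"z":0,"rx":0,"ry":0,"rz":0}

```text
t: 21.35
position: [464.7, -46.1, 197.5]
eef_rot: [[-0.975, 0.223, 0.0], [0.223, 0.975, 0.0], [0.0, 0.0, -1.0]]
force: [0.1, -0.6, -2.5]
finger_gap: 29.1
grasp_force: 59.6
```

Call:
jog_arm:
  rows:
    - {"hand":-1,"x":0.19,"y":0.62,"z":0,"rx":0,"ry":0,"rz":0}
    - {"hand":-1,"x":0.17,"y":0.6,"z":0,"rx":0,"ry":0,"rz":0}
    - {"hand":-1,"x":0.14,"y":0.58,"z":0,"rx":0,"ry":0,"rz":0}
    - {"hand":-1,"x":0.11,"y":0.57,"z":0,"rx":0,"ry":0,"rz":0}
    - {"hand":-1,"x":0.08,"y":0.56,"z":0,"rx":0,"ry":0,"rz":0}
    - {"hand":-1,"x":0.06,"y":0.55,"z":0,"rx":0,"ry":0,"rz":0}
    - {"hand":-1,"x":0.03,"y":0.54,"z":0,"rx":0,"ry":0,"rz":0}
    - {"hand":-1,"x":0,"y":0.34,"z":0,"rx":0,"ry":0,"rz":0}
    - {"hand":-1,"x":-0.02,"y":0.14,"z":0,"rx":0,"ry":0,"rz":0}
    - {"hand":-1,"x":-0.04,"y":-0.06,"z":0,"rx":0,"ry":0,"rz":0}

```text
t: 22.6
position: [474.1, 88.2, 197.5]
eef_rot: [[-0.975, 0.222, -0.0], [0.222, 0.975, -0.0], [0.0, -0.0, -1.0]]
force: [-0.5, -0.4, -1.5]
finger_gap: 28.6
grasp_force: 59.6
```

Run:
```python
from plan import *
t,f=look("top"); print(t,th(t)%360,cands(f))
t,f=look("side"); print(t,th(t)%360,cands(f))
st=robot.observe(); t=st["t"]; print(t,st["position"],seal(t),st["force"])
plan(0,6,22,t,st["position"],st["eef_rot"])
```

```text
22.6 178.5490852480375 [('brown', 41, 112, np.float64(357.9)), ('brown', 150, 87, np.float64(84.6)), ('brown', 191, 88, np.float64(264.3)), ('dark', 9, 120, np.float64(97.8)), ('dark', 9, 113, np.float64(121.5)), ('dark', 13, 107, np.float64(176.3))]
22.65 180.97865286023807 [('brown', 139, 73, np.float64(179.6)), ('brown', 95, 82, np.float64(269.6))]
22.7 [474.09407195  87.31104401 197.52148651] [474.13215643  81.04960681] [ 0.05846094 -0.19054547 -1.74323127]
1 [-0.09 -0.27]
2 [-0.12 -0.27]
3 [-0.15 -0.27]
4 [-0.17 -0.26]
5 [-0.18 -0.22]
6 [-0.2  -0.18]
7 [-0.21 -0.15]
8 [-0.22 -0.12]
9 [-0.23 -0.1 ]
10 [-0.24 -0.08]
11 [-0.24 -0.05]
12 [-0.24 -0.03]
13 [-0.24 -0.  ]
14 [-0.24  0.02]
15 [-0.24  0.04]
16 [-0.23  0.06]
17 [-0.22  0.08]
18 [-0.21  0.1 ]
19 [-0.2   0.12]
20 [-0.19  0.14]
21 [-0.17  0.16]
22 [-0.15  0.17]
```

Call:
jog_arm:
  rows:
    - {"hand":-1,"x":-0.09,"y":-0.27,"z":0,"rx":0,"ry":0,"rz":0}
    - {"hand":-1,"x":-0.12,"y":-0.27,"z":0,"rx":0,"ry":0,"rz":0}
    - {"hand":-1,"x":-0.15,"y":-0.27,"z":0,"rx":0,"ry":0,"rz":0}
    - {"hand":-1,"x":-0.17,"y":-0.26,"z":0,"rx":0,"ry":0,"rz":0}
    - {"hand":-1,"x":-0.18,"y":-0.22,"z":0,"rx":0,"ry":0,"rz":0}
    - {"hand":-1,"x":-0.2,"y":-0.18,"z":0,"rx":0,"ry":0,"rz":0}
    - {"hand":-1,"x":-0.21,"y":-0.15,"z":0,"rx":0,"ry":0,"rz":0}
    - {"hand":-1,"x":-0.22,"y":-0.12,"z":0,"rx":0,"ry":0,"rz":0}
    - {"hand":-1,"x":-0.23,"y":-0.1,"z":0,"rx":0,"ry":0,"rz":0}
    - {"hand":-1,"x":-0.24,"y":-0.08,"z":0,"rx":0,"ry":0,"rz":0}

```text
t: 23.95
position: [514.6, 20.0, 197.5]
eef_rot: [[-0.975, 0.222, 0.0], [0.222, 0.975, 0.0], [-0.0, 0.0, -1.0]]
force: [0.4, -0.2, -2.1]
finger_gap: 28.5
grasp_force: 59.6
```

```bash
sed -i 's/]$/,(22.6,538.2)]/' ang.txt
python3 - <<'E'
from plan import *
t,f=look("top"); print(t,th(t)%360,cands(f))
st=robot.observe(); t=st["t"]; print(t,st["position"],seal(t),fit)
plan(0,6,20,t,st["position"],st["eef_rot"])
E
```

```text
23.95 241.45765126563197 [('brown', 169, 90, np.float64(328.7)), ('brown', 43, 112, np.float64(59.8)), ('brown', 195, 86, np.float64(150.3)), ('dark', 24, 86, np.float64(270.5)), ('dark', 11, 107, np.float64(237.9))]
24.0 [515.36503304  19.23026387 197.56892593] [515.78572517  18.25558055] [47.32228091 74.53591813 18.87678559]
1 [-0.24 -0.05]
2 [-0.25 -0.03]
3 [-0.25 -0.  ]
4 [-0.24  0.02]
5 [-0.24  0.04]
6 [-0.23  0.07]
7 [-0.22  0.09]
8 [-0.21  0.11]
9 [-0.19  0.13]
10 [-0.18  0.14]
11 [-0.17  0.16]
12 [-0.15  0.17]
13 [-0.13  0.18]
14 [-0.11  0.19]
15 [-0.1  0.2]
16 [-0.08  0.21]
17 [-0.06  0.21]
18 [-0.04  0.22]
19 [-0.02  0.22]
20 [-0.    0.22]
```

Call:
jog_arm:
  rows:
    - {"hand":-1,"x":-0.24,"y":-0.05,"z":0,"rx":0,"ry":0,"rz":0}
    - {"hand":-1,"x":-0.24,"y":-0.03,"z":0,"rx":0,"ry":0,"rz":0}
    - {"hand":-1,"x":-0.24,"y":0,"z":0,"rx":0,"ry":0,"rz":0}
    - {"hand":-1,"x":-0.24,"y":0.02,"z":0,"rx":0,"ry":0,"rz":0}
    - {"hand":-1,"x":-0.23,"y":0.04,"z":0,"rx":0,"ry":0,"rz":0}
    - {"hand":-1,"x":-0.22,"y":0.07,"z":0,"rx":0,"ry":0,"rz":0}
    - {"hand":-1,"x":-0.22,"y":0.09,"z":0,"rx":0,"ry":0,"rz":0}
    - {"hand":-1,"x":-0.21,"y":0.11,"z":0,"rx":0,"ry":0,"rz":0}
    - {"hand":-1,"x":-0.19,"y":0.13,"z":0,"rx":0,"ry":0,"rz":0}
    - {"hand":-1,"x":-0.18,"y":0.14,"z":0,"rx":0,"ry":0,"rz":0}

```text
t: 25.25
position: [582.6, 20.9, 197.5]
eef_rot: [[-0.975, 0.222, -0.0], [0.222, 0.975, 0.0], [0.0, 0.0, -1.0]]
force: [-0.4, -1.2, -3.0]
finger_gap: 28.8
grasp_force: 59.6
```

```bash
sed -i 's/]$/,(23.95,600.3)]/' ang.txt
python3 - <<'E'
from plan import *
t,f=look("top"); print(t,th(t)%360,cands(f))
st=robot.observe(); t=st["t"]; print(t,st["position"],seal(t),fit)
plan(0,6,20,t,st["position"],st["eef_rot"])
E
```

```text
25.25 297.01123030379813 [('brown', 138, 89, np.float64(28.0)), ('brown', 37, 112, np.float64(115.1)), ('dark', 12, 96, np.float64(354.9)), ('dark', 10, 95, np.float64(298.3))]
25.3 [583.35558649  21.5850851  197.46728739] [585.47734657  19.96830395] [47.27085813 74.7240495  18.55911508]
1 [-0.17  0.16]
2 [-0.16  0.17]
3 [-0.15  0.17]
4 [-0.13  0.18]
5 [-0.11  0.19]
6 [-0.08  0.2 ]
7 [-0.06  0.21]
8 [-0.04  0.21]
9 [-0.02  0.21]
10 [-0.    0.21]
11 [0.02 0.21]
12 [0.04 0.21]
13 [0.05 0.2 ]
14 [0.07 0.2 ]
15 [0.08 0.19]
16 [0.1  0.18]
17 [0.11 0.17]
18 [0.12 0.16]
19 [0.14 0.15]
20 [0.15 0.14]
```

Call:
jog_arm:
  rows:
    - {"hand":-1,"x":-0.16,"y":0.16,"z":0,"rx":0,"ry":0,"rz":0}
    - {"hand":-1,"x":-0.15,"y":0.17,"z":0,"rx":0,"ry":0,"rz":0}
    - {"hand":-1,"x":-0.13,"y":0.17,"z":0,"rx":0,"ry":0,"rz":0}
    - {"hand":-1,"x":-0.12,"y":0.18,"z":0,"rx":0,"ry":0,"rz":0}
    - {"hand":-1,"x":-0.1,"y":0.19,"z":0,"rx":0,"ry":0,"rz":0}
    - {"hand":-1,"x":-0.08,"y":0.2,"z":0,"rx":0,"ry":0,"rz":0}
    - {"hand":-1,"x":-0.06,"y":0.21,"z":0,"rx":0,"ry":0,"rz":0}
    - {"hand":-1,"x":-0.04,"y":0.21,"z":0,"rx":0,"ry":0,"rz":0}
    - {"hand":-1,"x":-0.02,"y":0.21,"z":0,"rx":0,"ry":0,"rz":0}
    - {"hand":-1,"x":0,"y":0.21,"z":0,"rx":0,"ry":0,"rz":0}

```text
t: 26.55
position: [620.2, 71.2, 197.5]
eef_rot: [[-0.975, 0.222, 0.0], [0.222, 0.975, 0.0], [-0.0, 0.0, -1.0]]
force: [-0.0, -0.3, -2.0]
finger_gap: 28.9
grasp_force: 59.6
```

```bash
sed -i 's/]$/,(25.25,655.1)]/' ang.txt
python3 - <<'E'
from plan import *
t,f=look("top"); print(t,th(t)%360,cands(f)); t,f=look("side"); print(t,th(t)%360,cands(f))
st=robot.observe(); t=st["t"]; print(t,st["position"],seal(t),fit)
plan(0,6,20,t,st["position"],st["eef_rot"])
E
```

```text
26.55 348.00851939181996 [('brown', 71, 98, np.float64(78.7)), ('brown', 181, 85, np.float64(256.8))]
26.6 349.940247446636 [('brown', 43, 110, np.float64(159.7)), ('brown', 131, 77, np.float64(349.7)), ('brown', 108, 81, np.float64(259.7))]
26.65 [620.13489454  72.0924879  197.43220194] [623.24561641  74.88922983] [47.18980749 74.96201375 18.21721506]
1 [0.02 0.22]
2 [0.03 0.22]
3 [0.04 0.23]
4 [0.05 0.22]
5 [0.08 0.2 ]
6 [0.1  0.18]
7 [0.12 0.16]
8 [0.13 0.15]
9 [0.14 0.14]
10 [0.15 0.13]
11 [0.16 0.12]
12 [0.16 0.1 ]
13 [0.17 0.09]
14 [0.18 0.08]
15 [0.18 0.06]
16 [0.18 0.05]
17 [0.18 0.03]
18 [0.19 0.02]
19 [0.18 0.01]
20 [ 0.18 -0.01]
```

Call:
jog_arm:
  rows:
    - {"hand":-1,"x":0.02,"y":0.22,"z":0,"rx":0,"ry":0,"rz":0}
    - {"hand":-1,"x":0.03,"y":0.22,"z":0,"rx":0,"ry":0,"rz":0}
    - {"hand":-1,"x":0.04,"y":0.22,"z":0,"rx":0,"ry":0,"rz":0}
    - {"hand":-1,"x":0.05,"y":0.22,"z":0,"rx":0,"ry":0,"rz":0}
    - {"hand":-1,"x":0.08,"y":0.2,"z":0,"rx":0,"ry":0,"rz":0}
    - {"hand":-1,"x":0.1,"y":0.18,"z":0,"rx":0,"ry":0,"rz":0}
    - {"hand":-1,"x":0.12,"y":0.16,"z":0,"rx":0,"ry":0,"rz":0}
    - {"hand":-1,"x":0.13,"y":0.15,"z":0,"rx":0,"ry":0,"rz":0}
    - {"hand":-1,"x":0.14,"y":0.14,"z":0,"rx":0,"ry":0,"rz":0}
    - {"hand":-1,"x":0.15,"y":0.13,"z":0,"rx":0,"ry":0,"rz":0}

```text
t: 27.9
position: [606.9, 130.6, 197.6]
eef_rot: [[-0.975, 0.222, 0.0], [0.222, 0.975, 0.0], [-0.0, 0.0, -1.0]]
force: [0.1, -0.1, -2.3]
finger_gap: 28.5
grasp_force: 59.6
```

Run:
```python
from plan import *
t,f=look("side"); print(t,th(t)%360,cands(f))
st=robot.observe(); t=st["t"]; print(t,st["position"],seal(t))
plan(0,6,10,t,st["position"],st["eef_rot"])
```

```text
27.9 38.348509447864444 [('brown', 77, 93, np.float64(117.6)), ('brown', 127, 77, np.float64(34.9)), ('brown', 93, 83, np.float64(311.5)), ('brown', 53, 98, np.float64(210.7)), ('dark', 9, 120, np.float64(43.4))]
27.95 [606.43365329 131.66929607 197.50800546] [606.3334569  133.85157412]
1 [0.16 0.12]
2 [0.17 0.11]
3 [0.18 0.1 ]
4 [0.18 0.09]
5 [0.18 0.07]
6 [0.18 0.05]
7 [0.18 0.03]
8 [0.19 0.01]
9 [0.18 0.  ]
10 [ 0.18 -0.01]
```

Call:
jog_arm:
  rows:
    - {"hand":-1,"x":0.15,"y":0.11,"z":0,"rx":0,"ry":0,"rz":0}
    - {"hand":-1,"x":0.16,"y":0.1,"z":0,"rx":0,"ry":0,"rz":0}
    - {"hand":-1,"x":0.17,"y":0.09,"z":0,"rx":0,"ry":0,"rz":0}
    - {"hand":-1,"x":0.17,"y":0.08,"z":0,"rx":0,"ry":0,"rz":0}
    - {"hand":-1,"x":0.18,"y":0.07,"z":0,"rx":0,"ry":0,"rz":0}
    - {"hand":-1,"x":0.18,"y":0.05,"z":0,"rx":0,"ry":0,"rz":0}
    - {"hand":-1,"x":0.18,"y":0.03,"z":0,"rx":0,"ry":0,"rz":0}
    - {"hand":-1,"x":0.18,"y":0.01,"z":0,"rx":0,"ry":0,"rz":0}
    - {"hand":-1,"x":0.18,"y":0,"z":0,"rx":0,"ry":0,"rz":0}
    - {"hand":-1,"x":0.18,"y":-0.01,"z":0,"rx":0,"ry":0,"rz":0}

```text
t: 29.2
position: [559.8, 157.3, 197.6]
eef_rot: [[-0.975, 0.222, 0.0], [0.222, 0.975, 0.0], [-0.0, 0.0, -1.0]]
force: [0.2, 0.1, -2.6]
finger_gap: 28.9
grasp_force: 59.6
```

Run:
```python
from plan import *
t,f=look("side"); print(t,th(t)%360,cands(f))
st=robot.observe(); p=st["position"]; print(st["t"],p,seal(st["t"]))
print(st["eef_rot"].T@(np.array([475.0,-354.3,197.5])-p)/30)
```

```text
29.2 83.42268279528923 [('brown', 126, 77, np.float64(77.7)), ('brown', 88, 87, np.float64(160.1)), ('brown', 89, 89, np.float64(352.5)), ('brown', 55, 97, np.float64(261.0)), ('dark', 11, 130, np.float64(83.3))]
29.25 [559.1125635  157.58534363 197.54313085] [555.41554111 160.22510175]
[-1.04789548e+00 -1.72598843e+01 -2.75675772e-03]
```

Call:
jog_arm:
  rows:
    - {"hand":-1,"x":0,"y":-0.3,"z":0,"rx":0,"ry":0,"rz":0}
    - {"hand":-1,"x":-0.05,"y":-0.7,"z":0,"rx":0,"ry":0,"rz":0}
    - {"hand":-1,"x":-0.05,"y":-0.9,"z":0,"rx":0,"ry":0,"rz":0}
    - {"hand":-1,"x":-0.05,"y":-0.9,"z":0,"rx":0,"ry":0,"rz":0}
    - {"hand":-1,"x":-0.05,"y":-0.9,"z":0,"rx":0,"ry":0,"rz":0}
    - {"hand":-1,"x":-0.05,"y":-0.9,"z":0,"rx":0,"ry":0,"rz":0}
    - {"hand":-1,"x":-0.05,"y":-0.9,"z":0,"rx":0,"ry":0,"rz":0}
    - {"hand":-1,"x":-0.05,"y":-0.9,"z":0,"rx":0,"ry":0,"rz":0}
    - {"hand":-1,"x":-0.05,"y":-0.9,"z":0,"rx":0,"ry":0,"rz":0}
    - {"hand":-1,"x":-0.05,"y":-0.9,"z":0,"rx":0,"ry":0,"rz":0}

```text
t: 30.5
position: [517.5, -88.8, 197.7]
eef_rot: [[-0.974, 0.225, 0.0], [0.225, 0.974, 0.0], [-0.0, 0.0, -1.0]]
force: [-0.2, 0.4, -2.6]
finger_gap: 28.7
grasp_force: 59.6
```

Call:
jog_arm:
  rows:
    - {"hand":-1,"x":-0.1,"y":-0.9,"z":0,"rx":0,"ry":0,"rz":0}
    - {"hand":-1,"x":-0.1,"y":-0.9,"z":0,"rx":0,"ry":0,"rz":0}
    - {"hand":-1,"x":-0.1,"y":-0.9,"z":0,"rx":0,"ry":0,"rz":0}
    - {"hand":-1,"x":-0.1,"y":-0.9,"z":0,"rx":0,"ry":0,"rz":0}
    - {"hand":-1,"x":-0.1,"y":-0.9,"z":0,"rx":0,"ry":0,"rz":0}
    - {"hand":-1,"x":-0.1,"y":-0.9,"z":0,"rx":0,"ry":0,"rz":0}
    - {"hand":-1,"x":0,"y":-0.9,"z":0,"rx":0,"ry":0,"rz":0}
    - {"hand":-1,"x":0,"y":-0.9,"z":0,"rx":0,"ry":0,"rz":0}
    - {"hand":-1,"x":0,"y":-0.7,"z":0,"rx":0,"ry":0,"rz":0}
    - {"hand":-1,"x":0,"y":-0.3,"z":0,"rx":0,"ry":0,"rz":0}

```text
t: 31.75
position: [479.2, -332.4, 197.8]
eef_rot: [[-0.974, 0.226, -0.0], [0.226, 0.974, -0.001], [0.0, -0.001, -1.0]]
force: [-0.2, 0.8, -1.8]
finger_gap: 28.6
grasp_force: 59.7
```

Run:
```python
from plan import *
look("top");st=robot.observe(); p=st["position"]; print(st["t"],p,st["finger_gap"])
print(st["eef_rot"].T@(np.array([475.0,-354.3,86.9])-p)/30)
```

```text
31.8 [ 479.36351557 -332.6346893   197.74192715] 28.38647146759182
[-0.02133162 -0.73257416  3.69548536]
```

Call:
jog_arm:
  rows:
    - {"hand":-1,"x":0,"y":-0.3,"z":0.3,"rx":0,"ry":0,"rz":0}
    - {"hand":-1,"x":0,"y":-0.3,"z":0.5,"rx":0,"ry":0,"rz":0}
    - {"hand":-1,"x":-0.02,"y":-0.13,"z":0.5,"rx":0,"ry":0,"rz":0}
    - {"hand":-1,"x":0,"y":0,"z":0.5,"rx":0,"ry":0,"rz":0}
    - {"hand":-1,"x":0,"y":0,"z":0.3,"rx":0,"ry":0,"rz":0}
    - {"hand":-1,"x":0,"y":0,"z":0.1,"rx":0,"ry":0,"rz":0}
    - {"hand":-1,"x":0,"y":0,"z":0,"rx":0,"ry":0,"rz":0}
    - {"hand":-1,"x":0,"y":0,"z":0,"rx":0,"ry":0,"rz":0}
    - {"hand":-1,"x":0,"y":0,"z":0,"rx":0,"ry":0,"rz":0}
    - {"hand":-1,"x":0,"y":0,"z":0,"rx":0,"ry":0,"rz":0}

```text
t: 33.05
position: [477.5, -350.9, 131.8]
eef_rot: [[-0.975, 0.222, 0.001], [0.222, 0.975, -0.0], [-0.001, 0.0, -1.0]]
force: [-0.4, 0.9, -1.5]
finger_gap: 28.6
grasp_force: 59.6
```

Run:
```python
from plan import *
q=[]
for i in range(3): look("side"); q.append(robot.observe()["position"])
st=robot.observe(); p=np.mean(q,0); print(st["t"],p,st["force"])
print(st["eef_rot"].T@(np.array([475.0,-354.3,86.9])-p)/30)
```

```text
33.2 [ 477.45975379 -350.8910741   131.65183939] [-1.64730215  0.95104386 -1.62114112]
[ 0.05506871 -0.12914496  1.49170239]
```

Call:
jog_arm:
  rows:
    - {"hand":-1,"x":0.05,"y":-0.13,"z":0,"rx":0,"ry":0,"rz":0}
    - {"hand":-1,"x":0,"y":0,"z":0.2,"rx":0,"ry":0,"rz":0}
    - {"hand":-1,"x":0,"y":0,"z":0.3,"rx":0,"ry":0,"rz":0}
    - {"hand":-1,"x":0,"y":0,"z":0.3,"rx":0,"ry":0,"rz":0}
    - {"hand":-1,"x":0,"y":0,"z":0.25,"rx":0,"ry":0,"rz":0}
    - {"hand":-1,"x":0,"y":0,"z":0.2,"rx":0,"ry":0,"rz":0}
    - {"hand":-1,"x":0,"y":0,"z":0.1,"rx":0,"ry":0,"rz":0}
    - {"hand":-1,"x":0,"y":0,"z":0.05,"rx":0,"ry":0,"rz":0}
    - {"hand":-1,"x":0,"y":0,"z":0,"rx":0,"ry":0,"rz":0}
    - {"hand":-1,"x":0,"y":0,"z":0,"rx":0,"ry":0,"rz":0}

```text
t: 34.45
position: [475.2, -354.5, 89.8]
eef_rot: [[-0.975, 0.222, 0.001], [0.222, 0.975, -0.0], [-0.001, -0.0, -1.0]]
force: [-0.4, -0.0, -2.3]
finger_gap: 28.4
grasp_force: 59.6
```

Call:
jog_arm:
  rows:
    - {"hand":-1,"x":0,"y":0,"z":0.03,"rx":0,"ry":0,"rz":0}
    - {"hand":-1,"x":0,"y":0,"z":0.03,"rx":0,"ry":0,"rz":0}
    - {"hand":-1,"x":0,"y":0,"z":0.02,"rx":0,"ry":0,"rz":0}
    - {"hand":-1,"x":0,"y":0,"z":0.01,"rx":0,"ry":0,"rz":0}
    - {"hand":-1,"x":0,"y":0,"z":0,"rx":0,"ry":0,"rz":0}
    - {"hand":-1,"x":0,"y":0,"z":0,"rx":0,"ry":0,"rz":0}
    - {"hand":-1,"x":0,"y":0,"z":0,"rx":0,"ry":0,"rz":0}
    - {"hand":-1,"x":0,"y":0,"z":0,"rx":0,"ry":0,"rz":0}
    - {"hand":-1,"x":0,"y":0,"z":0,"rx":0,"ry":0,"rz":0}
    - {"hand":-1,"x":0,"y":0,"z":0,"rx":0,"ry":0,"rz":0}

```text
t: 35.7
position: [475.2, -354.3, 86.9]
eef_rot: [[-0.975, 0.222, 0.0], [0.222, 0.975, 0.0], [-0.0, 0.0, -1.0]]
force: [0.1, 0.1, 1.1]
finger_gap: 28.6
grasp_force: 59.9
```

Force has changed sign, so the lamp rests on the foot. Release and lift.

Call:
jog_arm:
  rows:
    - {"hand":1,"x":0,"y":0,"z":0,"rx":0,"ry":0,"rz":0}
    - {"hand":1,"x":0,"y":0,"z":0,"rx":0,"ry":0,"rz":0}
    - {"hand":1,"x":0,"y":0,"z":0,"rx":0,"ry":0,"rz":0}
    - {"hand":1,"x":0,"y":0,"z":0,"rx":0,"ry":0,"rz":0}
    - {"hand":1,"x":0,"y":0,"z":0,"rx":0,"ry":0,"rz":0}
    - {"hand":1,"x":0,"y":0,"z":-0.3,"rx":0,"ry":0,"rz":0}
    - {"hand":1,"x":0,"y":0,"z":-0.7,"rx":0,"ry":0,"rz":0}
    - {"hand":1,"x":0,"y":0,"z":-1,"rx":0,"ry":0,"rz":0}
    - {"hand":1,"x":0,"y":0,"z":-1,"rx":0,"ry":0,"rz":0}
    - {"hand":1,"x":0,"y":0,"z":-1,"rx":0,"ry":0,"rz":0}

```text
t: 36.95
position: [475.2, -354.8, 209.6]
eef_rot: [[-0.975, 0.222, 0.002], [0.222, 0.975, -0.001], [-0.002, -0.0, -1.0]]
force: [1.3, -0.4, 0.1]
finger_gap: 85.4
grasp_force: 0.0
```

Call:
jog_arm:
  rows:
    - {"hand":1,"x":0,"y":0,"z":-0.6,"rx":0,"ry":0,"rz":0}
    - {"hand":1,"x":0,"y":0.6,"z":0,"rx":0,"ry":0,"rz":0}
    - {"hand":1,"x":0,"y":0.9,"z":0,"rx":0,"ry":0,"rz":0}
    - {"hand":1,"x":0,"y":0.9,"z":0,"rx":0,"ry":0,"rz":0}
    - {"hand":1,"x":0,"y":0.9,"z":0,"rx":0,"ry":0,"rz":0}
    - {"hand":1,"x":0,"y":0.8,"z":0,"rx":0,"ry":0,"rz":0}
    - {"hand":1,"x":0,"y":0.3,"z":0,"rx":0,"ry":0,"rz":0}
    - {"hand":1,"x":0,"y":0,"z":0,"rx":0,"ry":0,"rz":0}
    - {"hand":1,"x":0,"y":0,"z":0,"rx":0,"ry":0,"rz":0}
    - {"hand":1,"x":0,"y":0,"z":0,"rx":0,"ry":0,"rz":0}

```text
t: 38.2
position: [503.9, -226.8, 224.9]
eef_rot: [[-0.975, 0.224, -0.0], [0.224, 0.975, -0.0], [-0.0, -0.0, -1.0]]
force: [-0.7, 0.0, -0.2]
finger_gap: 85.2
grasp_force: 0.0
```

Run:
```python
from obs import *
st=robot.observe(); print(st["t"],st["position"],st["finger_gap"])
t,f=look("top"); print(t,cands(f)); t2,s=look("side")
for n,g,box in(("top",f,(400,210,440,245)),("side",s,(320,255,360,315))):
    print(n,blobs((cv2.cvtColor(g["frame"],cv2.COLOR_BGR2HSV)[...,2]<45).astype(np.uint8),box)[0])
```

```text
38.2 [ 503.903747   -226.82490912  224.86088776] 85.1844282241652
38.2 [('brown', 203, 88, np.float64(14.0)), ('brown', 148, 75, np.float64(287.2)), ('brown', 43, 112, np.float64(106.9)), ('brown', 189, 85, np.float64(197.4))]
top []
side [(np.int32(235), array([340.1, 277.3]), array([335, 264,  11,  27], dtype=int32)), (np.int32(72), array([338.5, 296. ]), array([333, 291,  13,   9], dtype=int32))]
```

```bash
python3 -c "
from plant import robot; print(robot.job_done())"
```

```text
the job is handed in; nothing more can be done
None
```

The job is handed in at about 38 s, though the first push passed over the knob without moving the turntable. The second push set it turning at one turn in 4.8 s. The lamp then followed the seal for about 6.6 s, an estimated 4 cm above it and within about 8 mm of its centre. The lamp is back upright in its stand and released, and the turntable was left to coast.

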